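# Find the loaded sample case by feel and seat it on the carrier board

## Task

Three sealed sample cases look alike, but only one has a stone core in it; the other two hold just foam. Lift them to feel which is the heavy one and lower that one gently onto the carrier board, with both holes of its base plate over the two pins, until it rests flush, then let go; either way round will do. Leave the other two cases standing upright on the table clear of the board, and do not disturb the other things on the bench.

Things in the scene. Friction and masses are not known exactly. Their poses are not given: they have to be found in the camera images.
- case_a: sealed grey sample case: aluminium base plate 156 (x) x 76 (y) x 6 mm with two 11 mm through holes at x = -66 and +66 mm, y = 0; box 104 x 72 mm up to 64 mm high; on its lid a solid grip bar 70 (x) x 16 (y) mm from 64 to 90 mm high, to be pinched from above across y. Origin: centre of the plate's underside, z up. Any one of the three cases weighs 480 to 680 g, the other two 185 to 235 g each
- case_b: outwardly identical to case_a: same sizes, origin and axes. The letters say nothing of the contents, which can shift about 1 mm inside
- case_c: outwardly identical to case_a and case_b: same sizes, origin and axes. The letters say nothing of the contents
- board: plywood carrier board fixed to the table, 210 (x) x 100 (y) x 12 mm, with two upright steel pins on its x axis at x = -66 and +66 mm. Pins 8 mm thick, 24 mm tall above the board, tapering to 3 mm over the top 6 mm. Origin: centre of the board's underside, z up; its upper face is at z = 12 mm
- pin_0 (a point): tip of the pin at the board's -x end, 36 mm above the table
- pin_1 (a point): tip of the pin at the board's +x end, 36 mm above the table
- bottle: bystander: white plastic bottle, 56 mm across, 130 mm tall; origin at the centre of its underside
- carton: bystander: cardboard box 90 x 140 x 60 mm; origin at the centre of its underside
- brush: bystander: hand brush lying on the table; origin on its underside near the middle
- tub: bystander: open white plastic tub, 80 mm across, 60 mm tall; origin at the centre of its underside
Not all that is in view belongs to the job. Leave any green look-alike of the case_c alone. Leave any green look-alike of the case_b alone.

How it is judged:
By the outcome, as a careful person would: the job done as asked, in the order asked, and still so for the second after the job is handed in, with the robot touching nothing.
It also fails if it takes over 61 s, if anything falls off the work surface, if the arm or the gripper's body presses on something with over 40 N, if the wrist force passes 120 N, or if a joint passes its speed limit or range.

## Robot

A 6-joint arm with a two-finger parallel gripper is mounted at the origin on the work surface. World frame = base frame: x ahead of the robot, y to its left, z up, the work surface at z = 0. Lengths are in m, angles in degrees, forces in N, time in s.
With the tool pointing down it reaches from about 0.4 to 0.825 m from the base axis. Payload 7 kg.
Tool frame: the origin (TCP) lies between the finger pads; the fingertips stand 19 mm ahead of it and the grasp point (between the pads) is the TCP (r.finger_overhang is the distance from the TCP to the fingertips, in m); z points along the fingers, y is the direction in which the jaws open and shut (so a half turn about z gives the same grasp; the last joint's range is limited). The gripper opens to 88 mm and grips with 3 to 60 N. Pads are 19 mm wide; open, the fingers measure 130 mm over their backs; the gripper's body (78 mm by 193 mm) begins 47 mm behind the grasp point.
Start: joints at [-48.753, 20.546, 0.682, 0, -70.136, -16.507], TCP at [0.282, -0.613, 0.246] pointing down, gripper open.
Joint ranges: [-176.03, 176.03], [-82.01, 121.73], [-58.28, 71.71], [-173.87, 95.51], [-174.79, -0.11], [-173.66, 173.66]. Speed limits (degrees/s): [136.94, 136.94, 172.46, 180, 180, 180].

## Interface

Orientations are given as [roll, pitch, yaw] about the fixed x, y, z axes, in that order (R = Rz(yaw) Ry(pitch) Rx(roll)).
In Python, from plant import r, optics gives the robot as it stands. The module is installed in compiled form; this text tells all that it offers.
- The arm moves only by the tool step_arm, never from a script. Its argument "increments" is a list of rows, each an object of numbers: "tx", "ty", "tz": the shift along the world's x, y, z in mm; "ax", "ay", "az": the turn, a rotation vector about the world's x, y, z in degrees; "claw": the gripper command: -1 is shut, 1 is fully open, values between are in proportion. In form: [{"tx": .., "ty": .., "tz": .., "ax": .., "ay": .., "az": .., "claw": ..}, ...]. A call has 1 to 12 rows; each row shifts and turns the commanded pose from where the row before left it; what a row does not reach is not made up. A row lasts 1/10 s, in which the tool goes at most 50 mm and 8.59 degrees, less where a joint would pass 70% of its speed; a pose out of reach is approached as far as the arm can. A call with a gripper value outside its range is refused whole. The fingers move at their own pace and stop on an object; "newtons" is the grip in N (left out, the last holds). Time passes only in rows, so rows that do not move let the fingers close. It gives the time, the measured TCP pose, the force and the opening at its end, in the units of the state.
- r.get_state(): the state, without advancing time (a new reading comes with each control period).
- optics.capture(name): name is "scene" or "top" or "wrist"; returns a dict with "image" (480x640x3 uint8, blue, green, red), "depth" (480x640 float32, m along the optical axis (not along the pixel's ray), 0 where there is no reading), "fx", "fy", "cx", "cy" (pixels), "distortion" ([k1, k2, p1, p2, k3] as OpenCV has them; the pictures are not rectified), "R" (3x3) and "t" (3): a world point X has camera coordinates R X + t. Camera axes: x right, y down, z forward; pixel columns grow to the right and rows downward; lengths in m; the calibration is good to about 2 mm. A picture is of the moment at which its call begins.
- r.close_job(): hands the job in, once; it reports no verdict.
The state is a dict: "time_s": time; "joints": joint angles; "qd": joint speeds; "joint_torque": joint torques, N m; "tcp_pos": TCP position; "eef_rot": TCP orientation; "contact_force": force on the tool from outside, world axes, zero at the start; "moment": the same for the moment, N m; "gripper_width": finger opening in m.
Only numpy, scipy, OpenCV 4.12 (cv2) and the standard library are available. Lean on these libraries where they do the work, as an engineer would, in place of code of your own. Each camera call takes 0.05 s, during which the arm holds its last target. There are 200 camera calls.

## Working session

There is one attempt and no reset: what is moved stays moved. The work goes in short steps, Python scripts to look and compute and a tool call to move; the robot and the scene stay as the last step left them, time stands still between calls to the robot, and variables do not carry over. Pictures are saved under pics/ and viewed, about 8 in all and at most 12, crops included, and the job is handed in when it is done.

Besides the shell and the picture viewer there is one more tool, called after "Request:" by a JSON object that holds its "fn" and its "kwargs", one argument or row to a line. step_arm: Moves the arm, as the interface text tells. Its arguments: {"type":"object","properties":{"increments":{"type":"array","items":{"type":"object","properties":{"tx":{"type":"number"},"ty":{"type":"number"},"tz":{"type":"number"},"ax":{"type":"number"},"ay":{"type":"number"},"az":{"type":"number"},"claw":{"type":"number"}}}},"newtons":{"type":"number"}},"required":["increments"]}

```bash
mkdir -p pics; cat > h.py <<'E'
import numpy as np, cv2
from plant import r, optics
def ray(c,u,v):
    K=np.array([[c['fx'],0,c['cx']],[0,c['fy'],c['cy']],[0,0,1.]])
    p=cv2.undistortPoints(np.array([[[u,v]]],float),K,np.array(c['distortion'],float))[0,0]
    R=np.array(c['R']);t=np.array(c['t'])
    return -R.T@t, R.T@np.array([p[0],p[1],1.])
def onz(c,u,v,z):
    o,d=ray(c,u,v); return o+d*(z-o[2])/d[2]
def cloud(c):
    K=np.array([[c['fx'],0,c['cx']],[0,c['fy'],c['cy']],[0,0,1.]])
    v,u=np.mgrid[0:480,0:640]
    p=cv2.undistortPoints(np.stack([u,v],-1).reshape(-1,1,2).astype(float),K,np.array(c['distortion'],float)).reshape(480,640,2)
    d=c['depth']; X=np.dstack([p*d[...,None],d])
    W=(X-np.array(c['t']))@np.array(c['R']); W[d==0]=np.nan
    return W
E
python3 - <<'E'
from h import *
import pickle
s=r.get_state();print(s)
a=optics.capture('top');b=optics.capture('scene')
pickle.dump((a,b),open('c0.pkl','wb'))
cv2.imwrite('pics/top0.png',a['image']);cv2.imwrite('pics/scene0.png',b['image'])
for c in(a,b):print(-np.array(c['R']).T@c['t'],(c['depth']>0).mean())
E
```

```text
{'time_s': 0.0, 'joints': array([-4.87526038e+01,  2.05923430e+01,  6.33660093e-01, -1.86818475e-02,
       -7.01368047e+01, -1.65066172e+01]), 'qd': array([-0.06885503, -0.02074152,  0.04839684, -0.02482425,  0.06453049,
        0.03684706]), 'joint_torque': array([ 2.57802158e-04, -5.82718098e+01,  2.93056977e+01,  6.99683100e+00,
        6.87731575e-03, -1.87558030e-04]), 'tcp_pos': array([ 0.28226993, -0.61263913,  0.24461608]), 'eef_rot': array([ 1.79903458e+02, -1.02946935e-02, -1.55265575e+02]), 'contact_force': array([0.78760908, 0.75080251, 0.90463981]), 'moment': array([ 0.0029875 , -0.01486608, -0.00915823]), 'gripper_width': 0.08765275966886006}
[ 0.30499899 -0.00986623  1.91912464] 0.9959765625
[1.225081   0.3964722  1.05526364] 0.9957486979166666
```

View pics/top0.png

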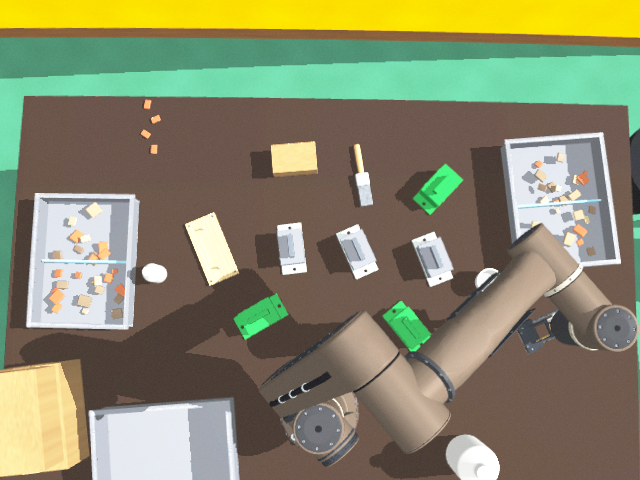

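View pics/scene0.png

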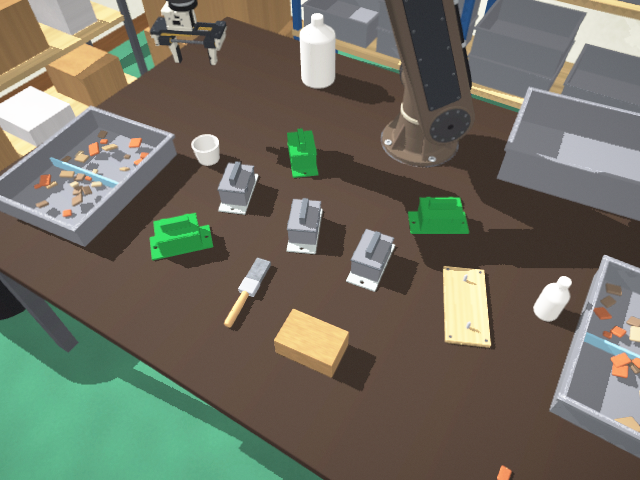

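The top view shows three grey cases at (291,248), (357,251) and (433,259), and the board at (212,249). The look-alikes are green, at (438,190), (261,316) and (407,326), and are excluded by colour. I'll measure the grey ones next.

```bash
python3 - <<'E'
from h import *
import pickle
a,b=pickle.load(open('c0.pkl','rb'))
W=cloud(a); hsv=cv2.cvtColor(a['image'],cv2.COLOR_BGR2HSV)
def rect(m):
    P=W[m][:,:2].astype(np.float32)*1000
    (c,(w,h),an)=cv2.minAreaRect(P)
    if w<h: w,h,an=h,w,an+90
    return np.round(c,1),round(w),round(h),round(an%180,1),len(P)
v,u=np.mgrid[0:480,0:640]
for n,(x,y) in dict(L=(291,248),M=(357,251),R=(433,259)).items():
    near=(abs(u-x)<32)&(abs(v-y)<34)
    z=W[...,2]
    print(n,'bar',rect(near&(z>.082)&(z<.1)),'lid+',rect(near&(z>.055)&(z<.1)), np.nanmax(z[near]))
    m=(near&(hsv[...,1]<70)&(hsv[...,2]>90)).astype(np.uint8)
    cs=max(cv2.findContours(m,0,1)[0],key=cv2.contourArea)
    P=np.array([onz(a,*p[0],0.006)[:2]*1000 for p in cs],np.float32); print('  plate+',cv2.minAreaRect(P))
m=((abs(u-212)<35)&(abs(v-249)<45)&(hsv[...,2]>140)).astype(np.uint8)
cs=max(cv2.findContours(m,0,1)[0],key=cv2.contourArea)
P=np.array([onz(a,*p[0],0.012)[:2]*1000 for p in cs],np.float32); print('board',cv2.minAreaRect(P))
print(np.nanmedian(W[240:255,205:220,2]))
t=cv2.resize(a['image'][190:300,180:470],None,fx=2.75,fy=2.75,interpolation=2)
s=cv2.resize(b['image'][150:360,200:510],None,fx=2.5,fy=2.5,interpolation=2)
cv2.imwrite('pics/crop1.png',t);cv2.imwrite('pics/crop2.png',s)
E
```

```text
L bar (array([496.7,  94. ]), 79, 24, 178.9, 113) lid+ (array([503.2,  94.8]), 110, 78, 7.3, 849) 0.10358884420034195
  plate+ ((501.40289306640625, 96.69308471679688), (161.6614532470703, 82.78321838378906), 7.886535167694092)
M bar (array([ 496.8, -110.9]), 70, 16, 25.4, 114) lid+ (array([ 496.9, -111. ]), 108, 78, 24.8, 842) 0.10680554569579775
  plate+ ((497.51531982421875, -114.22920227050781), (162.05372619628906, 89.54251861572266), 24.39012336730957)
R bar (array([ 477.4, -348.4]), 70, 17, 21.9, 120) lid+ (array([ 477.3, -348.3]), 108, 81, 22.0, 860) 0.10013622046367086
  plate+ ((478.4473876953125, -353.8822021484375), (162.7650604248047, 95.46795654296875), 22.014535903930664)
board ((496.6370544433594, 346.7904052734375), (213.63938903808594, 104.44454956054688), 23.8856201171875)
0.010952015092770443
```

View pics/crop1.png

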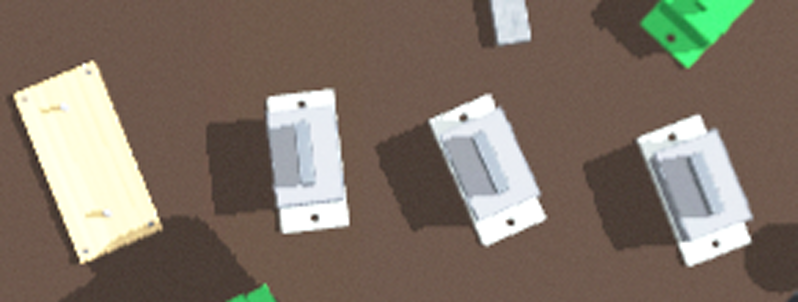

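The crop confirms three grey cases with light plates, clear of the green look-alikes, and the board with both pins standing. I'll start with the right-hand case at (477,-348), yaw 22°, moving above it first.

Request:
{"fn": "step_arm", "kwargs": {
  "increments": [
    {"tx": 15, "ty": 20, "claw": 0},
    {"tx": 30, "ty": 38, "az": -1},
    {"tx": 30, "ty": 38, "az": -1},
    {"tx": 30, "ty": 38, "az": -0.7},
    {"tx": 30, "ty": 38, "tz": -5},
    {"tx": 30, "ty": 38, "tz": -15},
    {"tx": 20, "ty": 34, "tz": -25},
    {"tx": 10, "ty": 20, "tz": -25},
    {"tz": -25},
    {}
  ],
  "newtons": 40
}}

```text
$.increments[0]: bad value
```

```bash
python3 - <<'E'
from h import *
s=r.get_state();print({k:np.round(s[k],3) for k in('time_s','tcp_pos','eef_rot','contact_force','gripper_width')})
c=optics.capture('wrist');cv2.imwrite('pics/w1.png',c['image']);print(np.round(-np.array(c['R']).T@c['t'],3))
E
```

```text
{'time_s': np.float64(0.1), 'tcp_pos': array([ 0.282, -0.613,  0.245]), 'eef_rot': array([ 1.79914e+02, -7.00000e-03, -1.55267e+02]), 'contact_force': array([ 0.158, -0.244, -0.055]), 'gripper_width': np.float64(0.088)}
[ 0.21  -0.647  0.383]
```

View pics/w1.png

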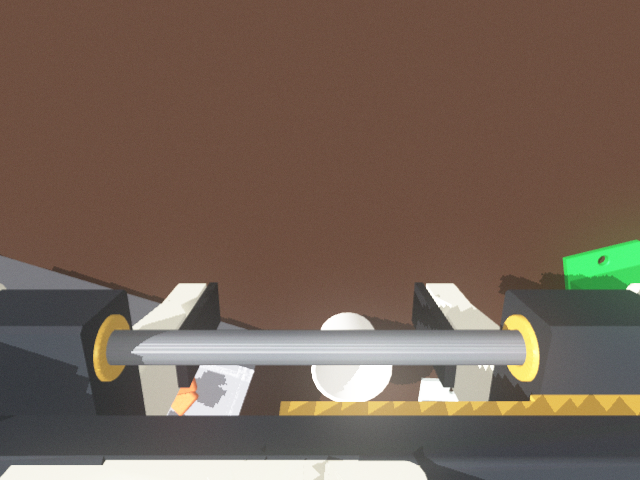

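The move was refused, apparently because a row needs every key. The wrist view is still from the start pose. I'll resend it with full rows.

Request:
{"fn": "step_arm", "kwargs": {
  "increments": [
    {"tx": 15, "ty": 20, "tz": 0, "ax": 0, "ay": 0, "az": 0, "claw": 0},
    {"tx": 30, "ty": 38, "tz": 0, "ax": 0, "ay": 0, "az": -1, "claw": 0},
    {"tx": 30, "ty": 38, "tz": 0, "ax": 0, "ay": 0, "az": -1, "claw": 0},
    {"tx": 30, "ty": 38, "tz": 0, "ax": 0, "ay": 0, "az": -0.7, "claw": 0},
    {"tx": 30, "ty": 38, "tz": -5, "ax": 0, "ay": 0, "az": 0, "claw": 0},
    {"tx": 30, "ty": 38, "tz": -15, "ax": 0, "ay": 0, "az": 0, "claw": 0},
    {"tx": 20, "ty": 34, "tz": -25, "ax": 0, "ay": 0, "az": 0, "claw": 0},
    {"tx": 10, "ty": 20, "tz": -25, "ax": 0, "ay": 0, "az": 0, "claw": 0},
    {"tx": 0, "ty": 0, "tz": -25, "ax": 0, "ay": 0, "az": 0, "claw": 0},
    {"tx": 0, "ty": 0, "tz": 0, "ax": 0, "ay": 0, "az": 0, "claw": 0}
  ],
  "newtons": 40
}}

```text
time_s: 1.15
tcp_pos: [0.4754, -0.3477, 0.1473]
eef_rot: [179.7, -0.2, -157.9]
contact_force: [0.3, -0.5, -0.3]
gripper_width: 0.0439
```

```bash
cat > st.py <<'E'
from h import *
s=r.get_state();print({k:np.round(s[k],4).tolist() for k in('time_s','tcp_pos','eef_rot','contact_force','moment','gripper_width')})
E
python3 st.py
```

```text
{'time_s': 1.15, 'tcp_pos': [0.4754, -0.3477, 0.1473], 'eef_rot': [179.7245, -0.2458, -157.8969], 'contact_force': [0.3367, -0.4987, -0.2801], 'moment': [0.0089, 0.0977, 0.0138], 'gripper_width': 0.0439}
```

Request:
{"fn": "step_arm", "kwargs": {
  "increments": [
    {"tx": 2, "ty": 0, "tz": -25, "ax": 0, "ay": 0, "az": 0, "claw": 0},
    {"tx": 0, "ty": 0, "tz": -20, "ax": 0, "ay": 0, "az": 0, "claw": 0},
    {"tx": 0, "ty": 0, "tz": -10, "ax": 0, "ay": 0, "az": 0, "claw": 0},
    {"tx": 0, "ty": 0, "tz": -4, "ax": 0, "ay": 0, "az": 0, "claw": 0},
    {"tx": 0, "ty": 0, "tz": 0, "ax": 0, "ay": 0, "az": 0, "claw": 0},
    {"tx": 0, "ty": 0, "tz": 0, "ax": 0, "ay": 0, "az": 0, "claw": -1},
    {"tx": 0, "ty": 0, "tz": 0, "ax": 0, "ay": 0, "az": 0, "claw": -1},
    {"tx": 0, "ty": 0, "tz": 0, "ax": 0, "ay": 0, "az": 0, "claw": -1},
    {"tx": 0, "ty": 0, "tz": 0, "ax": 0, "ay": 0, "az": 0, "claw": -1},
    {"tx": 0, "ty": 0, "tz": 0, "ax": 0, "ay": 0, "az": 0, "claw": -1}
  ],
  "newtons": 40
}}

```text
time_s: 2.15
tcp_pos: [0.4787, -0.3492, 0.0919]
eef_rot: [180.0, -0.0, -158.0]
contact_force: [-1.6, 3.3, 2.8]
gripper_width: 0.0155
```

Request:
{"fn": "step_arm", "kwargs": {
  "increments": [
    {"tx": 0, "ty": 0, "tz": 3, "ax": 0, "ay": 0, "az": 0, "claw": -1},
    {"tx": 0, "ty": 0, "tz": 10, "ax": 0, "ay": 0, "az": 0, "claw": -1},
    {"tx": 0, "ty": 0, "tz": 10, "ax": 0, "ay": 0, "az": 0, "claw": -1},
    {"tx": 0, "ty": 0, "tz": 3, "ax": 0, "ay": 0, "az": 0, "claw": -1},
    {"tx": 0, "ty": 0, "tz": 0, "ax": 0, "ay": 0, "az": 0, "claw": -1},
    {"tx": 0, "ty": 0, "tz": 0, "ax": 0, "ay": 0, "az": 0, "claw": -1},
    {"tx": 0, "ty": 0, "tz": 0, "ax": 0, "ay": 0, "az": 0, "claw": -1}
  ]
}}

```text
time_s: 2.85
tcp_pos: [0.4787, -0.3494, 0.1174]
eef_rot: [180.0, -0.0, -158.0]
contact_force: [-0.6, -0.1, -5.6]
gripper_width: 0.0158
```

```bash
python3 st.py
```

```text
{'time_s': 2.85, 'tcp_pos': [0.4787, -0.3494, 0.1174], 'eef_rot': [179.9675, -0.0245, -157.9707], 'contact_force': [-0.5912, -0.0777, -5.6297], 'moment': [0.0027, 0.0399, 0.0111], 'gripper_width': 0.0158}
```

The wrist reads −5.6 N with the case off the table, about 0.57 kg against at most 0.235 kg for a foam case. This is the heavy one. I'll raise it clear of the others and carry it to the board.

Request:
{"fn": "step_arm", "kwargs": {
  "increments": [
    {"tx": 0, "ty": 0, "tz": 20, "ax": 0, "ay": 0, "az": 0, "claw": -1},
    {"tx": 0, "ty": 0, "tz": 35, "ax": 0, "ay": 0, "az": 0, "claw": -1},
    {"tx": 0, "ty": 0, "tz": 35, "ax": 0, "ay": 0, "az": 0, "claw": -1},
    {"tx": 0, "ty": 0, "tz": 30, "ax": 0, "ay": 0, "az": 0, "claw": -1},
    {"tx": 0, "ty": 15, "tz": 20, "ax": 0, "ay": 0, "az": 0, "claw": -1},
    {"tx": 2, "ty": 30, "tz": 0, "ax": 0, "ay": 0, "az": 0.5, "claw": -1},
    {"tx": 2, "ty": 40, "tz": 0, "ax": 0, "ay": 0, "az": 0.5, "claw": -1},
    {"tx": 2, "ty": 40, "tz": 0, "ax": 0, "ay": 0, "az": 0.5, "claw": -1},
    {"tx": 2, "ty": 40, "tz": 0, "ax": 0, "ay": 0, "az": 0.4, "claw": -1},
    {"tx": 2, "ty": 40, "tz": 0, "ax": 0, "ay": 0, "az": 0, "claw": -1},
    {"tx": 2, "ty": 40, "tz": 0, "ax": 0, "ay": 0, "az": 0, "claw": -1},
    {"tx": 2, "ty": 40, "tz": 0, "ax": 0, "ay": 0, "az": 0, "claw": -1}
  ]
}}

```text
time_s: 4.05
tcp_pos: [0.4925, -0.063, 0.2575]
eef_rot: [180.0, -0.0, -156.1]
contact_force: [1.5, 0.2, -6.0]
gripper_width: 0.0157
```

Request:
{"fn": "step_arm", "kwargs": {
  "increments": [
    {"tx": 2, "ty": 40, "tz": 0, "ax": 0, "ay": 0, "az": 0, "claw": -1},
    {"tx": 2, "ty": 40, "tz": 0, "ax": 0, "ay": 0, "az": 0, "claw": -1},
    {"tx": 0, "ty": 40, "tz": 0, "ax": 0, "ay": 0, "az": 0, "claw": -1},
    {"tx": 0, "ty": 40, "tz": 0, "ax": 0, "ay": 0, "az": 0, "claw": -1},
    {"tx": 0, "ty": 40, "tz": 0, "ax": 0, "ay": 0, "az": 0, "claw": -1},
    {"tx": 0, "ty": 40, "tz": 0, "ax": 0, "ay": 0, "az": 0, "claw": -1},
    {"tx": 0, "ty": 40, "tz": 0, "ax": 0, "ay": 0, "az": 0, "claw": -1},
    {"tx": 0, "ty": 40, "tz": 0, "ax": 0, "ay": 0, "az": 0, "claw": -1},
    {"tx": 0, "ty": 35, "tz": 0, "ax": 0, "ay": 0, "az": 0, "claw": -1},
    {"tx": 0, "ty": 20, "tz": 0, "ax": 0, "ay": 0, "az": 0, "claw": -1},
    {"tx": 0, "ty": 0, "tz": 0, "ax": 0, "ay": 0, "az": 0, "claw": -1},
    {"tx": 0, "ty": 0, "tz": 0, "ax": 0, "ay": 0, "az": 0, "claw": -1}
  ]
}}

```text
time_s: 5.25
tcp_pos: [0.4966, 0.3103, 0.257]
eef_rot: [-180.0, -0.1, -156.0]
contact_force: [-0.1, -0.0, -5.9]
gripper_width: 0.0155
```

```bash
python3 st.py; python3 - <<'E'
from h import *
import pickle
c=optics.capture('wrist');b=optics.capture('scene')
pickle.dump((c,b),open('c1.pkl','wb'))
a0,b0=pickle.load(open('c0.pkl','rb'))
w=c['image']
w=cv2.resize(w,(560,420)); 
t=cv2.resize(a0['image'][205:295,180:245],None,fx=4,fy=4,interpolation=2)  #260x360
s=cv2.resize(b0['image'][260:350,435:500],None,fx=4,fy=4,interpolation=2)
out=np.zeros((600,800,3),np.uint8); out[:420,:]=cv2.resize(w,(800,420)) if 0 else 0
out[:420,:560]=w; cv2.imwrite('pics/w2.png',c['image'])
cv2.imwrite('pics/pins.png',np.hstack([t,s]))
E
```

```text
{'time_s': 5.25, 'tcp_pos': [0.4966, 0.3103, 0.257], 'eef_rot': [-179.9605, -0.0946, -156.0213], 'contact_force': [-0.0765, -0.0129, -5.9371], 'moment': [-0.0844, 0.0587, 0.0053], 'gripper_width': 0.0155}
```

View pics/w2.png

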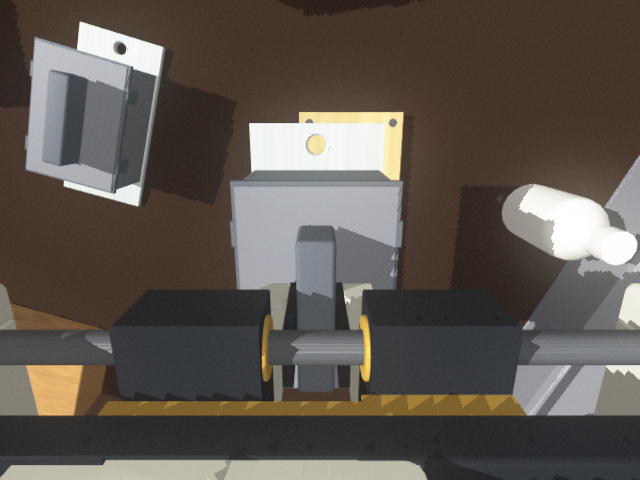

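View pics/pins.png

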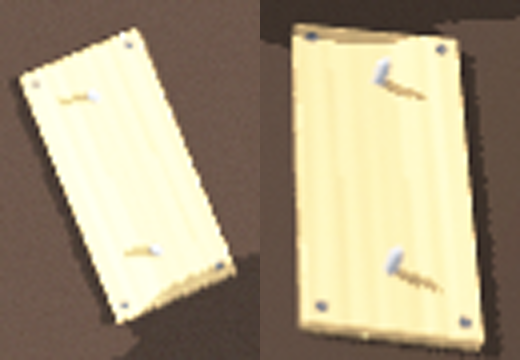

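The wrist view shows the near hole at (316,144), with the board showing through it. The pins crop gives tips at about (203,229) and (219,267) in the top view, and about (466,275) and (469,322) in the scene view. I'll triangulate the tips and locate the hole.

```bash
python3 - <<'E'
from h import *
import pickle
a,b=pickle.load(open('c0.pkl','rb')); c,_=pickle.load(open('c1.pkl','rb'))
def tri(pu,pv):
    (o1,d1),(o2,d2)=ray(a,*pu),ray(b,*pv)
    d1/=np.linalg.norm(d1);d2/=np.linalg.norm(d2)
    s=np.linalg.lstsq(np.c_[d1,-d2],o2-o1,rcond=None)[0]
    p,q=o1+d1*s[0],o2+d2*s[1]; return (p+q)/2,np.linalg.norm(p-q)
f=lambda x,y,ox,oy:((x+.5)/4-.5+ox,(y+.5)/4-.5+oy)
# +x end pin = upper in top view = lower in scene
T=[f(93,96,180,205),f(155,250,180,205)]; S=[f(138,252,435,260),f(123,64,435,260)]
tips=[]
for t,s in zip(T,S):
    p,g=tri(t,s); q1=onz(a,*t,.035);q2=onz(b,*s,.035); tips.append((q1+q2)/2)
    print('tri',np.round(p*1000,1),'gap',round(g*1000,1),'top@35',np.round(q1*1e3,1),'scene@35',np.round(q2*1e3,1))
d=tips[0]-tips[1];print('sep',np.linalg.norm(d[:2])*1e3,'yaw',np.degrees(np.arctan2(d[1],d[0])),'mid',sum(tips)/2*1e3)
# hole
im=c['image'];hsv=cv2.cvtColor(im,cv2.COLOR_BGR2HSV)[115:172,295:340]
m=(hsv[...,1]>50).astype(np.uint8)
for k in cv2.findContours(m,1,1)[0]:
    if 150<cv2.contourArea(k)<900:
        e=cv2.fitEllipse(k);print('hole px',e)
        u,v=e[0][0]+295,e[0][1]+115
        s=r.get_state();z=s['tcp_pos'][2]-.0919+.006
        W=cloud(c);print('plate z depth',np.nanmedian(W[150:165,260:295,2]),z, 'pixel scale')
        h=onz(c,u,v,z);y=np.radians(s['eef_rot'][2]);d=(h-s['tcp_pos'])[:2]
        print('hole in tool x,y(world-handed)',d@[np.cos(y),np.sin(y)]*1e3,d@[-np.sin(y),np.cos(y)]*1e3,h)
E
```

```text
tri [556.  374.7  25.6] gap 1.9 top@35 [555.  371.9  35. ] scene@35 [561.7 375.8  35. ]
tri [436.1 320.4  25.2] gap 0.4 top@35 [435.4 318.9  35. ] scene@35 [443.7 321.   35. ]
sep 130.4750914972206 yaw 24.39861137980681 mid [498.94181771 346.87468606  35.        ]
hole px ((21.20193099975586, 29.190366744995117), (17.697494506835938, 18.218557357788086), 1.8650038242340088)
plate z depth 0.17053433389256634 0.17159850047176145 pixel scale
hole in tool x,y(world-handed) 66.87110703368403 -0.5751096174150201 [0.43551065 0.28287684 0.1715985 ]
hole px ((23.170183181762695, 3.4684784412384033), (7.652392387390137, 62.664649963378906), 90.05614471435547)
plate z depth 0.17053433389256634 0.17159850047176145 pixel scale
hole in tool x,y(world-handed) 80.81365127510573 -1.6610813199132126 [0.42232399 0.27822003 0.1715985 ]
```

Request:
{"fn": "step_arm", "kwargs": {
  "increments": [
    {"tx": 0, "ty": 17, "tz": 0, "ax": 0, "ay": 0, "az": 0.2, "claw": -1},
    {"tx": 0.5, "ty": 20, "tz": -10, "ax": 0, "ay": 0, "az": 0, "claw": -1},
    {"tx": 0, "ty": 0, "tz": -25, "ax": 0, "ay": 0, "az": 0, "claw": -1},
    {"tx": 0, "ty": 0, "tz": -30, "ax": 0, "ay": 0, "az": 0, "claw": -1},
    {"tx": 0, "ty": 0, "tz": -25, "ax": 0, "ay": 0, "az": 0, "claw": -1},
    {"tx": 0, "ty": 0, "tz": -15, "ax": 0, "ay": 0, "az": 0, "claw": -1},
    {"tx": 0, "ty": 0, "tz": -10, "ax": 0, "ay": 0, "az": 0, "claw": -1},
    {"tx": 0, "ty": 0, "tz": 0, "ax": 0, "ay": 0, "az": 0, "claw": -1},
    {"tx": 0, "ty": 0, "tz": 0, "ax": 0, "ay": 0, "az": 0, "claw": -1}
  ]
}}

```text
time_s: 6.25
tcp_pos: [0.498, 0.348, 0.1432]
eef_rot: [180.0, 0.0, -155.8]
contact_force: [0.3, 0.9, -5.8]
gripper_width: 0.0159
```

```bash
python3 st.py; python3 - <<'E'
from h import *
import pickle
c=optics.capture('wrist');b=optics.capture('scene');a=optics.capture('top')
pickle.dump((c,b,a),open('c2.pkl','wb'))
w=cv2.resize(c['image'][95:195,240:400],None,fx=5,fy=5,interpolation=2)[:, :400*2]
s=cv2.resize(b['image'][240:350,400:520],None,fx=4,fy=4,interpolation=2)[:, :]
w=cv2.resize(c['image'][90:190,266:366],(400,400),interpolation=2)
s=cv2.resize(b['image'][250:350,420:520],(400,400),interpolation=2)
cv2.imwrite('pics/w3.png',np.hstack([w,s]))
E
```

```text
{'time_s': 6.25, 'tcp_pos': [0.498, 0.348, 0.1432], 'eef_rot': [179.9994, 0.0417, -155.8472], 'contact_force': [0.3394, 0.9366, -5.7705], 'moment': [0.1028, -0.0046, 0.0271], 'gripper_width': 0.0159}
```

View pics/w3.png

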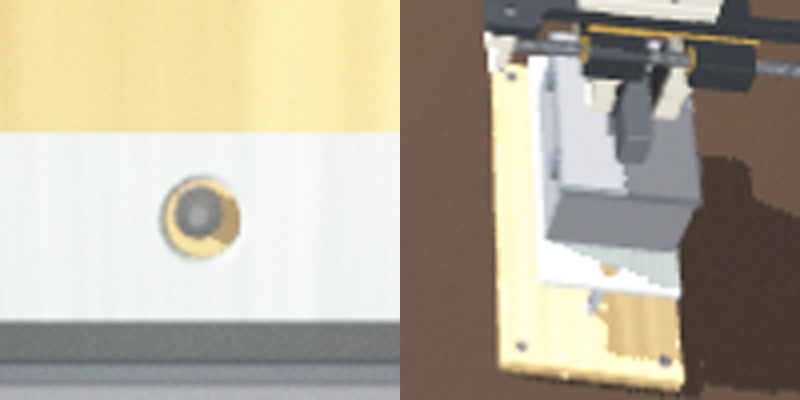

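The near pin shows through the near hole: pin at crop (199,211), hole at crop (202,217). I'll work out the offset at the proper heights.

```bash
python3 - <<'E'
from h import *
import pickle
c,b,a=pickle.load(open('c2.pkl','rb'))
f=lambda x,y:((x+.5)/4-.5+266,(y+.5)/4-.5+90)
y=np.radians(-155.85);tx=np.array([np.cos(y),np.sin(y)]);ty=np.array([-tx[1],tx[0]])
tcp=np.array([.498,.348])
for n,p,z in(('hole',f(202,217),.0573),('pin tip',f(199,213),.036),('pin shoulder',f(199,209),.030)):
    q=onz(c,*p,z)[:2];print(n,np.round(q*1e3,1),'tool',np.round((q-tcp)@np.c_[tx,ty]*1e3,2))
# pin-1 (far, +x) in scene: visible below plate, base and tip
im=b['image'];print(b['fx'],c['fx'])
g=lambda x,y:((x-400+.5)/4-.5+420,(y+.5)/4-.5+250)
print('far pin tip@36',np.round(onz(b,*g(593,292),.036)*1e3,1),'base@12',np.round(onz(b,*g(603,312),.012)*1e3,1))
print('far hole predicted',np.round((tcp+tx*(.0669-.132))*1e3,1))
print('far hole seen(plate top z.0573)',np.round(onz(b,*g(609,270),.0573)*1e3,1))
E
```

```text
hole [437.  320.4] tool [66.94  0.18]
pin tip [437.7 320.3] tool [66.33  0.61]
pin shoulder [437.5 320.2] tool [66.62  0.61]
507.99869009184687 384.4959438901921
far pin tip@36 [563.8 373.4  36. ] base@12 [557.7 382.5  12. ]
far hole predicted [557.4 374.6]
far hole seen(plate top z.0573) [559.8 376.4  57.3]
```

The hole is within 0.7 mm of the pin, so I'll lower it gently.

Request:
{"fn": "step_arm", "kwargs": {
  "increments": [
    {"tx": 0.5, "ty": 0, "tz": -5, "ax": 0, "ay": 0, "az": 0, "claw": -1},
    {"tx": 0, "ty": 0, "tz": -5, "ax": 0, "ay": 0, "az": 0, "claw": -1},
    {"tx": 0, "ty": 0, "tz": -4, "ax": 0, "ay": 0, "az": 0, "claw": -1},
    {"tx": 0, "ty": 0, "tz": -4, "ax": 0, "ay": 0, "az": 0, "claw": -1},
    {"tx": 0, "ty": 0, "tz": -4, "ax": 0, "ay": 0, "az": 0, "claw": -1},
    {"tx": 0, "ty": 0, "tz": -4, "ax": 0, "ay": 0, "az": 0, "claw": -1},
    {"tx": 0, "ty": 0, "tz": 0, "ax": 0, "ay": 0, "az": 0, "claw": -1}
  ]
}}

```text
time_s: 7.1
tcp_pos: [0.4977, 0.3471, 0.1159]
eef_rot: [-180.0, -0.1, -155.9]
contact_force: [0.3, 1.3, -7.2]
gripper_width: 0.0156
```

```bash
python3 st.py
```

```text
{'time_s': 7.1, 'tcp_pos': [0.4977, 0.3471, 0.1159], 'eef_rot': [-179.9697, -0.0707, -155.8662], 'contact_force': [0.2685, 1.335, -7.242], 'moment': [-0.0672, 0.0598, 0.012], 'gripper_width': 0.0156}
```

Request:
{"fn": "step_arm", "kwargs": {
  "increments": [
    {"tx": 0, "ty": 0, "tz": -3, "ax": 0, "ay": 0, "az": 0, "claw": -1},
    {"tx": 0, "ty": 0, "tz": -3, "ax": 0, "ay": 0, "az": 0, "claw": -1},
    {"tx": 0, "ty": 0, "tz": -2, "ax": 0, "ay": 0, "az": 0, "claw": -1},
    {"tx": 0, "ty": 0, "tz": -1.5, "ax": 0, "ay": 0, "az": 0, "claw": -1},
    {"tx": 0, "ty": 0, "tz": -1, "ax": 0, "ay": 0, "az": 0, "claw": -1},
    {"tx": 0, "ty": 0, "tz": -0.5, "ax": 0, "ay": 0, "az": 0, "claw": -1},
    {"tx": 0, "ty": 0, "tz": 0, "ax": 0, "ay": 0, "az": 0, "claw": -1},
    {"tx": 0, "ty": 0, "tz": 0, "ax": 0, "ay": 0, "az": 0, "claw": -1}
  ]
}}

```text
time_s: 7.9
tcp_pos: [0.4981, 0.3475, 0.1059]
eef_rot: [180.0, 0.0, -155.9]
contact_force: [-0.2, -0.4, -5.6]
gripper_width: 0.0155
```

```bash
python3 st.py
```

```text
{'time_s': 7.9, 'tcp_pos': [0.4981, 0.3475, 0.1059], 'eef_rot': [179.9979, 0.009, -155.8569], 'contact_force': [-0.1666, -0.362, -5.5658], 'moment': [-0.0305, -0.0085, -0.028], 'gripper_width': 0.0155}
```

Still about 2 mm to go, with the full weight on the gripper.

Request:
{"fn": "step_arm", "kwargs": {
  "increments": [
    {"tx": 0, "ty": 0, "tz": -0.7, "ax": 0, "ay": 0, "az": 0, "claw": -1},
    {"tx": 0, "ty": 0, "tz": -0.7, "ax": 0, "ay": 0, "az": 0, "claw": -1},
    {"tx": 0, "ty": 0, "tz": -0.6, "ax": 0, "ay": 0, "az": 0, "claw": -1},
    {"tx": 0, "ty": 0, "tz": 0, "ax": 0, "ay": 0, "az": 0, "claw": -1},
    {"tx": 0, "ty": 0, "tz": 0, "ax": 0, "ay": 0, "az": 0, "claw": -1}
  ]
}}

```text
time_s: 8.4
tcp_pos: [0.4981, 0.3475, 0.1039]
eef_rot: [180.0, 0.0, -155.9]
contact_force: [-1.3, 0.2, -4.2]
gripper_width: 0.0156
```

```bash
python3 st.py
```

```text
{'time_s': 8.4, 'tcp_pos': [0.4981, 0.3475, 0.1039], 'eef_rot': [179.997, 0.0071, -155.8574], 'contact_force': [-1.3117, 0.2418, -4.2454], 'moment': [-0.0155, 0.2888, -0.0056], 'gripper_width': 0.0156}
```

Request:
{"fn": "step_arm", "kwargs": {
  "increments": [
    {"tx": 0, "ty": 0, "tz": -0.4, "ax": 0, "ay": 0, "az": 0, "claw": -1},
    {"tx": 0, "ty": 0, "tz": -0.3, "ax": 0, "ay": 0, "az": 0, "claw": -1},
    {"tx": 0, "ty": 0, "tz": 0, "ax": 0, "ay": 0, "az": 0, "claw": -1},
    {"tx": 0, "ty": 0, "tz": 0, "ax": 0, "ay": 0, "az": 0, "claw": -1}
  ]
}}

```text
time_s: 8.8
tcp_pos: [0.498, 0.3477, 0.1038]
eef_rot: [180.0, 0.0, -155.8]
contact_force: [-5.7, 1.4, 3.8]
gripper_width: 0.0159
```

```bash
python3 st.py
```

```text
{'time_s': 8.8, 'tcp_pos': [0.498, 0.3477, 0.1038], 'eef_rot': [179.984, 0.0319, -155.8414], 'contact_force': [-5.7264, 1.3549, 3.8133], 'moment': [-0.1284, 1.8909, 0.0066], 'gripper_width': 0.0159}
```

It's seated: the height matches the 0.1039 expected and the force has turned upward. Releasing and rising.

Request:
{"fn": "step_arm", "kwargs": {
  "increments": [
    {"tx": 0, "ty": 0, "tz": 0, "ax": 0, "ay": 0, "az": 0, "claw": -0.4},
    {"tx": 0, "ty": 0, "tz": 0, "ax": 0, "ay": 0, "az": 0, "claw": 0},
    {"tx": 0, "ty": 0, "tz": 0, "ax": 0, "ay": 0, "az": 0, "claw": 0},
    {"tx": 0, "ty": 0, "tz": 10, "ax": 0, "ay": 0, "az": 0, "claw": 0},
    {"tx": 0, "ty": 0, "tz": 25, "ax": 0, "ay": 0, "az": 0, "claw": 0},
    {"tx": 0, "ty": 0, "tz": 35, "ax": 0, "ay": 0, "az": 0, "claw": 0},
    {"tx": 0, "ty": 0, "tz": 40, "ax": 0, "ay": 0, "az": 0, "claw": 0},
    {"tx": 0, "ty": 0, "tz": 40, "ax": 0, "ay": 0, "az": 0, "claw": 0},
    {"tx": 0, "ty": -40, "tz": 0, "ax": 0, "ay": 0, "az": 0, "claw": 0},
    {"tx": 0, "ty": -45, "tz": 0, "ax": 0, "ay": 0, "az": 0, "claw": 0},
    {"tx": 0, "ty": -45, "tz": 0, "ax": 0, "ay": 0, "az": 0, "claw": 0},
    {"tx": 0, "ty": -45, "tz": 0, "ax": 0, "ay": 0, "az": 0, "claw": 0}
  ]
}}

```text
time_s: 10.0
tcp_pos: [0.4979, 0.1709, 0.2541]
eef_rot: [180.0, 0.1, -155.8]
contact_force: [1.2, 0.4, 0.5]
gripper_width: 0.044
```

Request:
{"fn": "step_arm", "kwargs": {
  "increments": [
    {"tx": 0, "ty": -45, "tz": 0, "ax": 0, "ay": 0, "az": 0, "claw": 0},
    {"tx": 0, "ty": -45, "tz": 0, "ax": 0, "ay": 0, "az": 0, "claw": 0},
    {"tx": 0, "ty": -45, "tz": 0, "ax": 0, "ay": 0, "az": 0, "claw": 0},
    {"tx": 0, "ty": -45, "tz": 0, "ax": 0, "ay": 0, "az": 0, "claw": 0},
    {"tx": 0, "ty": -45, "tz": 0, "ax": 0, "ay": 0, "az": 0, "claw": 0},
    {"tx": 0, "ty": -45, "tz": 0, "ax": 0, "ay": 0, "az": 0, "claw": 0},
    {"tx": 0, "ty": -40, "tz": 0, "ax": 0, "ay": 0, "az": 0, "claw": 0},
    {"tx": 0, "ty": 0, "tz": 0, "ax": 0, "ay": 0, "az": 0, "claw": 0},
    {"tx": 0, "ty": 0, "tz": 0, "ax": 0, "ay": 0, "az": 0, "claw": 0}
  ]
}}

```text
time_s: 10.9
tcp_pos: [0.4979, -0.1386, 0.2536]
eef_rot: [-180.0, 0.0, -156.0]
contact_force: [0.3, 0.2, -0.8]
gripper_width: 0.0438
```

```bash
python3 st.py; python3 - <<'E'
from h import *
import pickle
a=optics.capture('top');b=optics.capture('scene');W=cloud(a);z=W[...,2]
v,u=np.mgrid[0:480,0:640]
near=(abs(u-212)<35)&(abs(v-249)<45)
for lo,hi in((.065,.09),(.09,.115)):
    m=near&(z>lo)&(z<hi);P=W[m];print(len(P),np.median(P[:,2]),cv2.minAreaRect((P[:,:2]*1e3).astype(np.float32)))
m=near&(z>.069)&(z<.085);P=W[m];A=np.c_[P[:,:2],np.ones(len(P))];k=np.linalg.lstsq(A,P[:,2],rcond=None)[0];print('lid tilt deg',np.degrees(np.arctan(k[:2])))
cv2.imwrite('pics/end.png',np.hstack([cv2.resize(b['image'][230:380,400:550],(400,400),interpolation=2),cv2.resize(a['image'][130:330,170:370],(400,400),interpolation=2)]))
E
```

```text
{'time_s': 10.9, 'tcp_pos': [0.4979, -0.1386, 0.2536], 'eef_rot': [-179.9825, 0.0337, -156.0086], 'contact_force': [0.3439, 0.1803, -0.7859], 'moment': [0.0733, -0.011, -0.0383], 'gripper_width': 0.0438}
744 0.07551758818322926 ((497.67242431640625, 347.5032958984375), (111.1351318359375, 78.9861068725586), 23.613866806030273)
133 0.10078448404751214 ((497.38787841796875, 347.7427062988281), (71.81904602050781, 17.531841278076172), 24.77907943725586)
lid tilt deg [ 0.1298256  -0.69055298]
```

View pics/end.png

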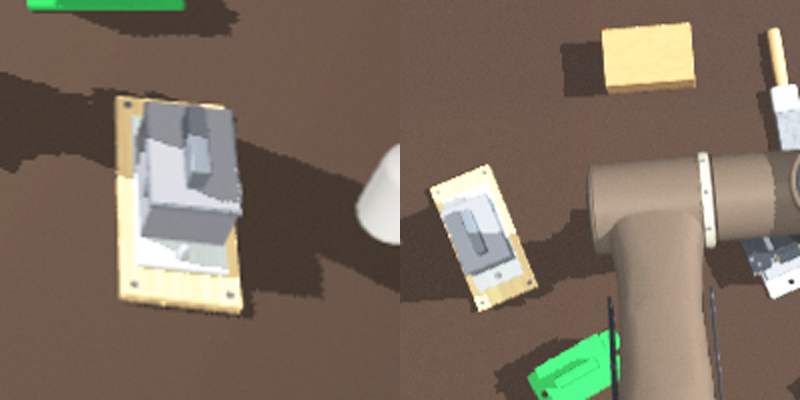

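The case sits flat on the board. The lid is at 75.5 mm (76 expected), the bar at 100.8 mm (102 expected), and the pin shows through the hole in the scene crop. Handing in.

```bash
python3 -c "
from plant import r
print(r.close_job())"
```

```text
the job is handed in; nothing more can be done
None
```

The heavy case is on the carrier board with both holes over the pins. I let go of it and handed the job in at about 11 s of robot time, well under the 61 s limit.

- **Finding the heavy case:** The first case I lifted, the right-hand one in the top view, pulled 5.6–5.9 N, about 0.57–0.6 kg. That is well above the 0.235 kg a foam case can weigh, so I did not lift or touch the other two.
- **Placing it:** I lined up the near hole with its pin in the wrist camera; they were within 0.7 mm. It slid down freely, and the force turned upward at the expected seated height (TCP at 103.8 mm, 103.9 mm expected).
- **Last checks:**
  - The lid measured 75.5 mm high (76 mm expected) and the bar 100.8 mm (102 mm expected).
  - The case centre is within about 1–2 mm of the board's, and the wrist force is near zero.
  - The depth data gave a lid tilt of 0.1° and −0.7°, which I took as noise.
- **Disagreements and gaps:**
  - My first pin triangulation gave heights of about 25 mm instead of 36 mm, because I had picked the pin shaft rather than the tip. I used the wrist view for the final alignment instead.
  - The first move call was refused because its rows were incomplete; it moved nothing.
  - In the last top view the arm partly hid the area of the two foam cases, so I did not check them again.

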